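# Shut an access panel and lock its quarter-turn fastener

### The arm

A 6-joint arm with a two-finger parallel gripper is mounted at the origin on a cart in front of the work surface, level with it; the furniture and walls round the work are solid. World frame = base frame: x ahead of the robot, y to its left, z up, the work surface at z = 0. Lengths are in m, angles in rad, forces in N, time in s.
With the tool pointing down it reaches from about 0.25 to 0.775 m from the base axis. Payload 4 kg.
Tool frame: the origin (TCP) lies between the finger pads; the fingertips stand 11 mm ahead of it and the grasp point (between the pads) lies 8 mm behind it; z points along the fingers, y is the direction in which the jaws open and shut (so a half turn about z gives the same grasp; the last joint's range is limited). The gripper opens to 94 mm and grips with 3 to 60 N. Pads are 16 mm wide; open, the fingers measure 119 mm over their backs; the gripper's body (75 mm by 177 mm) begins 78 mm behind the grasp point.
Start: joints at [1.091, 0.087, 1.371, -0, 1.684, -0.103], TCP at [0.202, 0.511, 0.195] pointing down, gripper open.
Joint ranges: [-3.1, 3.1], [-0.76, 2.03], [0.27, 2.55], [-1.08, 4.22], [0.17, 2.65], [-2.57, 2.57]. Speed limits (rad/s): [2.79, 2.79, 3.14, 3.14, 3.14, 3.14].

### API

Orientations are given as [roll, pitch, yaw] about the fixed x, y, z axes, in that order (R = Rz(yaw) Ry(pitch) Rx(roll)).
In Python, from bench import get_obs, cams, ticket gives the robot as it stands. The module is installed in compiled form; this text tells all that it offers.
- The arm moves only by the shell command python3 -m crank 'ROWS'. ROWS is JSON, a list of rows, each an object of numbers: "tx", "ty", "tz": the shift along the tool's x, y, z in cm; "twist": the turn about the tool's z in degrees; "grip": the opening, from 0 (shut) to 1 (fully open). In form: [{"tx": .., "ty": .., "tz": .., "twist": .., "grip": ..}, ...]. A call has 1 to 12 rows; each row shifts and turns the commanded pose from where the row before left it, along the tool's axes as they then stand; what a row does not reach is not made up. A row lasts 1/8 s, in which the tool goes at most 62.5 mm and 10.7 degrees, less where a joint would pass 70% of its speed; a pose out of reach is approached as far as the arm can. A call is refused whole if a number of a shift passes 6.25 or a number of a turn 10.7, either way. A call with a gripper value outside its range is refused whole. The fingers move at their own pace and stop on an object; the grip force is fixed at half the most. Time passes only in rows, so rows that do not move let the fingers close. It gives the time, the measured TCP pose, the force and the opening at its end, in the units of the state.
- get_obs(): the state, without advancing time (a new reading comes with each control period).
- cams.snapshot(name): name is "scene" or "top"; returns a dict with "frame" (480x640x3 uint8, red, green, blue), "intrinsics" (3x3 intrinsics, pixels), "R" (3x3) and "t" (3): a world point X has camera coordinates R X + t. Camera axes: x right, y down, z forward; pixel columns grow to the right and rows downward; lengths in m; the calibration is good to about 2 mm. A picture is of the moment at which its call begins. There is no depth.
- ticket.close_job(): hands the job in, once; it reports no verdict.
Trained networks look in a picture, given as the dict that the camera call returned (one of the last four; its "shot" number tells which), for a name from the list of things; names that differ only in an ending like _2 or _b are one class to them, and where a whole thing is asked for, a point or a joint stands for the part that bears it (a point fixed in the world has none). Each returns a list of dicts, best first, with "conf" (0 to 1); they miss things now and then, are a little off and sometimes report something else, mostly with a low value. They report only what shows in the picture. A call takes as long as a camera call.
- cams.outline_of(picture, query): "region" (480x640 bool, what is visible of it) and "centre" ([column, row] in pixels, amid what is visible of it).
The state is a dict: "time": time; "joint_positions": joint angles; "qvel": joint speeds; "joint_torque": joint torques, N m; "tool_pos": TCP position; "ee_rot": TCP orientation; "wrist_force": force on the tool from outside, world axes, zero at the start; "wrist_torque": the same for the moment, N m; "width": finger opening in m.
Only numpy, scipy, OpenCV 4.12 (cv2) and the standard library are available. Lean on these libraries where they do the work, as an engineer would, in place of code of your own. Each camera call takes 0.05 s, during which the arm holds its last target.

### The job

Push the open access panel of the grey housing shut with your fingertips on its upper face, then set a fingertip in the slot of the round fastener and turn it clockwise, as seen from above, a quarter turn to its stop, so that the panel is locked shut. Nothing is to be gripped: do not take hold of the panel by its edge or touch its underside, and leave the screwdriver, padlock and lock cylinder beside the housing where they are. Finish with the hand clear.

Things in the scene. Friction and masses are not known exactly. Their poses are not given: they have to be found in the camera images.
- housing: Grey sheet-metal equipment housing with an open top, fixed to the bench, 170 (its x) x 210 (its y) x 75 mm high to the rim; origin at the centre of its underside, z up. Its x axis points to the hinge side (away from the robot, give or take 20 degrees); the panel's free edge is on the -x side.
- panel (a joint): Angle of the light grey hinged panel (162 mm hinge to free edge, 210 wide, 5 thick, 0.6 kg), rad: 0 = shut flat on the rim, grows as the free edge rises, stop at 0.9. Hinge line parallel to housing y at housing x = +77, z = 75 mm. Its stiff hinge holds it at any angle; 1 to 3 N downwards near the free edge moves it; push until it seats on the rim.
- panel_push (a point): Point on the panel's upper face, in the middle of its free edge, 9 mm in from that edge. Its x axis points to the hinge, its z axis out of the upper face. When the panel is shut it is 80 mm above the bench at housing x = -76 mm, y = 0. Under this edge, on the underside, runs a black rubber strip (panel_underside).
- fastener (a joint): Angle of the quarter-turn fastener, rad: 0 = open, pi/2 = locked, at a firm stop; grows clockwise seen from above; starts between 0 and 0.35. It stays where it is left (friction 0.1 N m). Its tongue inside passes under a keeper near the panel's free edge; with the panel not fully shut it meets the keeper instead.
- slot (a point): Centre of the fastener: a steel disc, 75 mm across, in a fixed aluminium ring (92 mm across, top 4 mm above the panel). Point level with the ring's top, 84 mm above the bench when shut, at housing x = -22 mm. A slot 28 mm wide, 15 deep, 75 long crosses the disc, closed at its ends by the ring. It turns: x along the slot to the end with a white mark on the slot's floor; z out of the panel.
- screwdriver: Loose bystander: blue-handled screwdriver 160 mm long, 25 mm thick, lying on the bench to the left (+y) of the housing; origin at the centre of its underside.
- padlock: Loose bystander: brass padlock 72 x 47 x 20 mm lying to the right (-y) of the housing; origin at the centre of its underside.
- cylinder: Loose bystander: grey lock cylinder, 35 mm across, 64 mm high, standing upright to the right (-y) of the housing, further back; origin at the centre of its underside, z up.
- green_dot (a point): Green dot on the fastener's ring, on the side of the panel's free edge, level with the ring's top: the slot's white mark points to it when locked. A red dot (on the -y side of the ring) is where the mark points when open.

How it is judged:
By the outcome, as a careful person would: the job done as asked, in the order asked, and still so for the second after the job is handed in, with the robot touching nothing.
It also fails if it takes over 43 s, if anything falls off the work surface, if the arm or the gripper's body presses on something with over 40 N, if the wrist force passes 120 N, or if a joint passes its speed limit or range.

## Working session

There is one attempt and no reset: what is moved stays moved. The work goes in short steps, Python scripts to look and compute and a shell command to move; the robot and the scene stay as the last step left them, time stands still between calls to the robot, and variables do not carry over. Pictures are saved under pics/ and viewed, and the job is handed in when it is done.

```bash
mkdir -p pics; cat > h.py <<'E'
import numpy as np, cv2
from bench import get_obs, cams, ticket
def save(p,n): cv2.imwrite('pics/'+n+'.png', cv2.cvtColor(p['frame'],cv2.COLOR_RGB2BGR))
def ray(p,uv):
    K,R,t=map(np.array,(p['intrinsics'],p['R'],p['t']))
    d=R.T@np.linalg.solve(K,[uv[0],uv[1],1]); return -R.T@t,d
def atz(p,uv,z):
    o,d=ray(p,uv); return o+d*(z-o[2])/d[2]
def proj(p,X):
    K,R,t=map(np.array,(p['intrinsics'],p['R'],p['t']))
    c=K@(R@np.array(X)+t); return c[:2]/c[2]
def tri(rays):
    A=np.zeros((3,3));b=np.zeros(3)
    for o,d in rays:
        d=d/np.linalg.norm(d);M=np.eye(3)-np.outer(d,d);A+=M;b+=M@o
    return np.linalg.solve(A,b)
E
python3 - <<'E'
from h import *
np.set_printoptions(precision=3,suppress=True)
o=get_obs();print(o)
for n in('scene','top'):
    p=cams.snapshot(n);save(p,n+'0');print(n,-p['R'].T@p['t'],p['intrinsics'].tolist())
    for q in['housing','panel','panel_push','slot','fastener','green_dot','screwdriver','padlock','cylinder']:
        for r in cams.outline_of(p,q)[:2]: print(q,round(r['conf'],2),np.round(r['centre'],1),r['region'].sum())
E
```

```text
{'time': 0.0, 'joint_positions': array([ 1.091,  0.088,  1.372, -0.   ,  1.684, -0.103]), 'qvel': array([-0.001, -0.001,  0.001, -0.001,  0.001,  0.   ]), 'joint_torque': array([ -0.001, -34.017, -30.243,   0.072,   0.033,  -0.   ]), 'tool_pos': array([0.202, 0.511, 0.193]), 'ee_rot': array([-3.139, -0.   ,  2.765]), 'wrist_force': array([-0.289, -0.523, -0.089]), 'wrist_torque': array([ 0.052, -0.011, -0.027]), 'width': 0.09403782230074612}
scene [ 0.097 -0.383  0.483] [[445.66613262855395, 0.0, 319.4850312207641], [0.0, 445.66613262855395, 234.46320554322992], [0.0, 0.0, 1.0]]
housing 0.67 [349.2 292.6] 11962
panel 0.72 [353.6 249.6] 3186
panel_push 0.93 [358.1 251.3] 3070
slot 0.62 [354.5 243.9] 242
slot 0.5 [349.  290.1] 11919
fastener 0.61 [352.4 244.2] 256
green_dot 0.66 [358.3 251.4] 3069
green_dot 0.5 [374.8 372.1] 1107
padlock 0.72 [376.4 374.7] 1140
cylinder 0.69 [425.1 345.4] 677
top [0.473 0.183 0.925] [[459.41178601944733, 0.0, 325.09287457527614], [0.0, 459.41178601944733, 233.91476371796404], [0.0, 0.0, 1.0]]
housing 0.84 [390.7 235.5] 11149
panel 0.6 [391.5 226.4] 9136
panel 0.4 [469.4 278.6] 664
panel_push 0.86 [394.1 229.4] 9321
slot 0.7 [395.9 233. ] 1164
fastener 0.68 [394.8 234.5] 1201
green_dot 0.84 [392.7 228.5] 9034
screwdriver 0.87 [312.4 215.3] 556
padlock 0.93 [469.3 274.5] 664
cylinder 0.86 [473.2 235.2] 327
```

View pics/scene0.png

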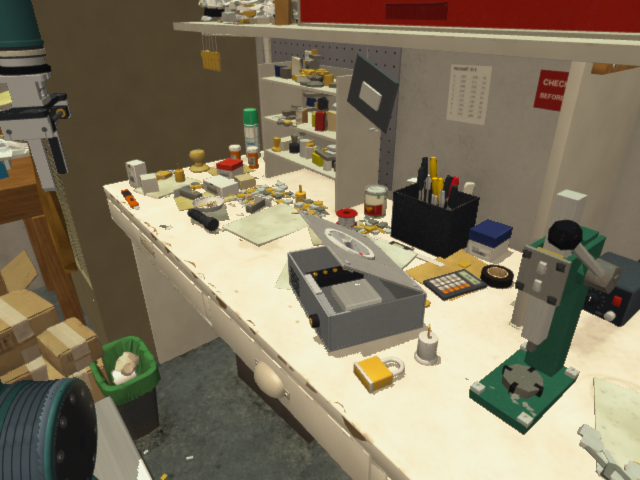

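View pics/top0.png

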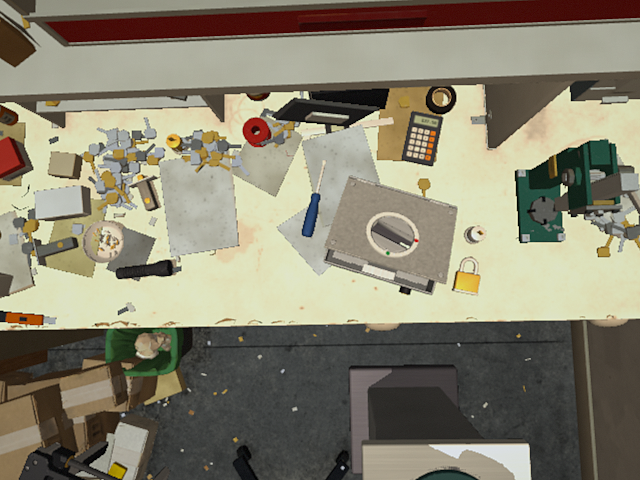

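```bash
python3 - <<'E'
import cv2
a=cv2.imread('pics/top0.png')[160:310,310:510];cv2.imwrite('pics/topc.png',cv2.resize(a,None,fx=4,fy=4,interpolation=cv2.INTER_CUBIC))
a=cv2.imread('pics/scene0.png')[190:400,250:470];cv2.imwrite('pics/scc.png',cv2.resize(a,None,fx=2.8,fy=2.8,interpolation=cv2.INTER_CUBIC))
E
```

```text
(no output)
```

View pics/topc.png

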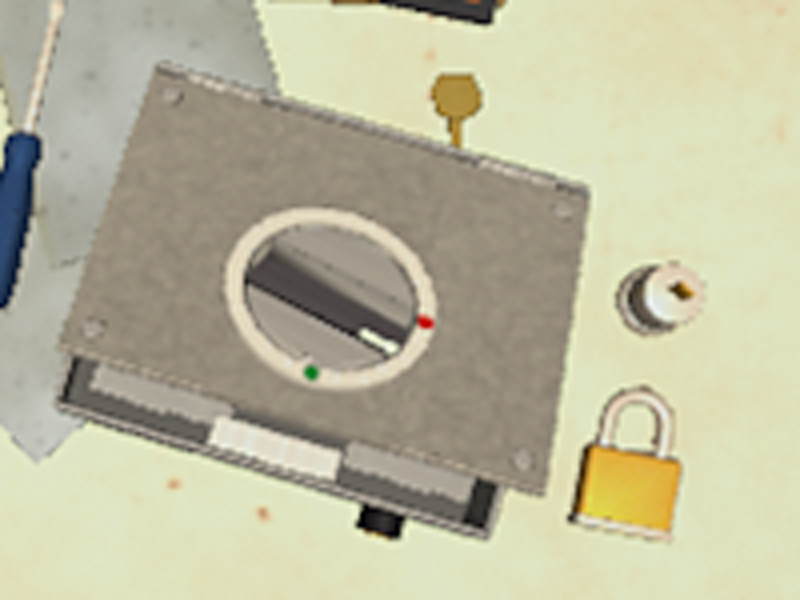

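View pics/scc.png

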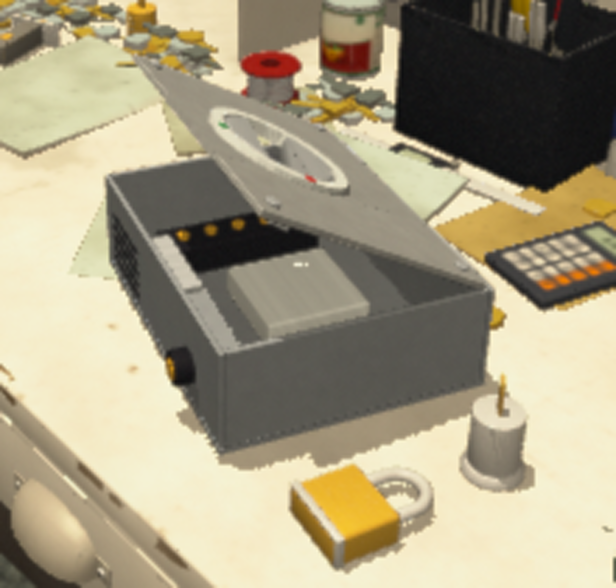

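```bash
cat > fit.py <<'E'
from h import *
from scipy.optimize import least_squares
def H(q,x,y,z):
    c,s=np.cos(q[2]),np.sin(q[2]); return np.array([q[0]+c*x-s*y,q[1]+s*x+c*y,z])
def P(q,s,y,h):  # s from hinge to free edge, h above underside
    a=q[3]; return H(q,.077-s*np.cos(a)+h*np.sin(a)*1,y,.075+s*np.sin(a)+h*np.cos(a))
E
python3 - <<'E'
from fit import *
np.set_printoptions(precision=3,suppress=True)
T=cams.snapshot('top');S=cams.snapshot('scene')
t=lambda u,v:(310+u/4,160+v/4)
c=lambda u,v:(250+u/2.8,190+v/2.8)
Rm=.042
obs=[(T,t(62,350),lambda q:P(q,.162,.105,.005)),(T,t(545,494),lambda q:P(q,.162,-.105,.005)),
(T,t(60,405),lambda q:H(q,-.085,.105,.075)),(T,t(490,538),lambda q:H(q,-.085,-.105,.075)),
(T,t(312,373),lambda q:P(q,.099+Rm,0,.009)),(T,t(425,322),lambda q:P(q,.099,-Rm,.009)),
(S,c(222,352),lambda q:H(q,-.085,-.105,.075)),(S,c(108,178),lambda q:H(q,-.085,.105,.075)),
(S,c(222,450),lambda q:H(q,-.085,-.105,0)),(S,c(490,290),lambda q:H(q,.085,-.105,.075)),
(S,c(137,58),lambda q:P(q,.162,.105,.005)),(S,c(225,126),lambda q:P(q,.099+Rm,0,.009)),(S,c(311,180),lambda q:P(q,.099,-Rm,.009))]
f=lambda q:np.concatenate([proj(p,g(q))-uv for p,uv,g in obs])
r=least_squares(f,[.5,.04,-.25,.5],loss='soft_l1');q=r.x
print(q,np.degrees(q[2:]));print(f(q).reshape(-1,2))
np.save('q.npy',q)
# slot mark
for n,X in dict(push=P(q,.153,0,.005),pushshut=P([*q[:3],0],.153,0,.005),slotshut=P([*q[:3],0],.099,0,.009)).items():print(n,X)
# mark angle: intersect px ray with panel plane
o,d=ray(T,t(378,341)); n=P(q,.1,0,1.009)-P(q,.1,0,.009);n0=P(q,.099,0,.009-.015)
X=o+d*((n0-o)@n)/(d@n); ex=P(q,0,0,0)-P(q,1,0,0);ey=P(q,0,1,0)-P(q,0,0,0);v=X-n0
print('mark',v@ex,v@ey,np.degrees(np.arctan2(v@ey,v@ex)))
print(get_obs()['time'])
E
```

```text
[ 0.551  0.096 -0.317  0.502] [-18.179  28.74 ]
[[-0.771 -1.396]
 [ 0.525 -0.688]
 [-1.827 -0.695]
 [ 0.985 -0.512]
 [ 0.242 -0.484]
 [ 0.438 -0.574]
 [-0.552  1.574]
 [-1.356 -1.394]
 [-0.709  5.545]
 [ 2.938 -0.088]
 [-1.591 -0.64 ]
 [-0.906  1.4  ]
 [-0.386  0.82 ]]
push [0.499 0.113 0.153]
pushshut [0.479 0.12  0.08 ]
slotshut [0.53  0.103 0.084]
mark -0.007588473047766293 -0.02555925991797275 -106.53600750092112
1.1
```

The top view shows the panel open about 29°, with its free edge towards the robot. The red dot is near (416,240) and the green dot near (388,253). The mark is about 16° past red. The bystanders are clear on both sides. First I'll move above the panel with the jaws open.

```bash
python3 -m crank '[{"tz":-2.5,"twist":-3.4,"grip":1},{"tx":-4.16,"ty":-2.86},{"tx":-4.16,"ty":-2.86},{"tx":-4.16,"ty":-2.86},{"tx":-4.16,"ty":-2.86},{"tx":-4.16,"ty":-2.86},{"tx":-4.16,"ty":-2.86},{"tx":-4.16,"ty":-2.86},{"tx":-4.16,"ty":-2.86},{"tx":-4.16,"ty":-2.86},{"tx":-4.16,"ty":-2.86},{}]'
python3 - <<'E'
from fit import *
q=np.load('q.npy')
for n in('scene','top'):
    p=cams.snapshot(n);save(p,n+'1')
a=cv2.imread('pics/top1.png')[160:310,310:510];b=cv2.imread('pics/scene1.png')[130:340,210:450]
cv2.imwrite('pics/c1.png',np.hstack([cv2.resize(a,(400,300)),cv2.resize(b,(400,300))]))
o=get_obs();print(o['tool_pos'],o['ee_rot'],o['width'],o['wrist_force'],o['time'])
E
```

```text
[0.20237957 0.51144542 0.19462237] [ 3.14145515e+00 -2.10554168e-05  2.76477588e+00] 0.09395186819081199 [ 0.04175037 -0.4855724  -0.59861638] 1.2invalid input at $[0]: expected keys tx, ty, tz, twist, grip
```

View pics/c1.png

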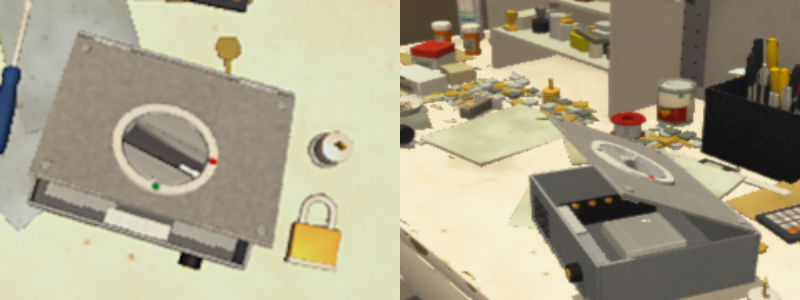

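Every row needs all five keys, so that call was refused and nothing moved.

```bash
python3 -m crank '[{"tx":0,"ty":0,"tz":-2.5,"twist":-3.4,"grip":1},{"tx":-4.16,"ty":-2.86,"tz":0,"twist":0,"grip":1},{"tx":-4.16,"ty":-2.86,"tz":0,"twist":0,"grip":1},{"tx":-4.16,"ty":-2.86,"tz":0,"twist":0,"grip":1},{"tx":-4.16,"ty":-2.86,"tz":0,"twist":0,"grip":1},{"tx":-4.16,"ty":-2.86,"tz":0,"twist":0,"grip":1},{"tx":-4.16,"ty":-2.86,"tz":0,"twist":0,"grip":1},{"tx":-4.16,"ty":-2.86,"tz":0,"twist":0,"grip":1},{"tx":-4.16,"ty":-2.86,"tz":0,"twist":0,"grip":1},{"tx":-4.16,"ty":-2.86,"tz":0,"twist":0,"grip":1},{"tx":-4.16,"ty":-2.86,"tz":0,"twist":0,"grip":1},{"tx":0,"ty":0,"tz":0,"twist":0,"grip":1}]'
python3 - <<'E'
from fit import *
q=np.load('q.npy')
for n in('scene','top'):
    p=cams.snapshot(n);save(p,n+'2')
a=cv2.imread('pics/top2.png')[160:310,310:510];b=cv2.imread('pics/scene2.png')[130:340,210:450]
cv2.imwrite('pics/c2.png',np.hstack([cv2.resize(a,(400,300)),cv2.resize(b,(400,300))]))
o=get_obs();print(o['tool_pos'],o['ee_rot'],o['width'],o['wrist_force'],o['time'])
E
```

```text
time: 2.7
tool_pos: [0.5096, 0.1072, 0.2189]
ee_rot: [-3.141, -0.001, 2.819]
wrist_force: [-0.3, 0.4, 0.5]
width: 0.0941
[0.50821393 0.10976489 0.21939688] [ 3.14125082e+00 -9.09563189e-04  2.82309897e+00] 0.09412997683816139 [ 0.33804171 -0.31888465 -0.27814415] 2.8
```

View pics/c2.png

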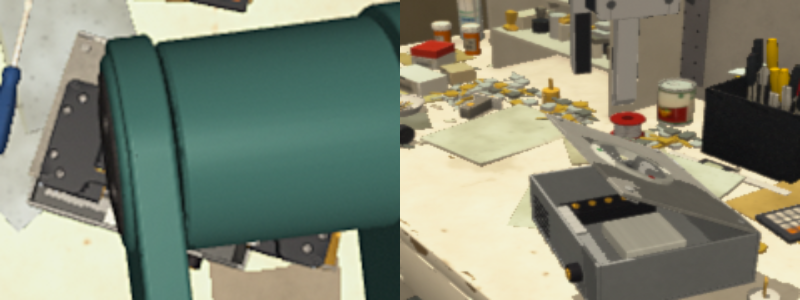

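```bash
python3 -m crank '[{"tx":0,"ty":0,"tz":4,"twist":0,"grip":1},{"tx":0,"ty":0,"tz":0.8,"twist":0,"grip":1},{"tx":0.2,"ty":0,"tz":0.8,"twist":0,"grip":1},{"tx":0.2,"ty":0,"tz":0.8,"twist":0,"grip":1},{"tx":0.2,"ty":0,"tz":0.8,"twist":0,"grip":1},{"tx":0.2,"ty":0,"tz":0.8,"twist":0,"grip":1}]'
python3 - <<'E'
from fit import *
p=cams.snapshot('scene');save(p,'scene3')
b=cv2.imread('pics/scene3.png')[130:340,210:450]
cv2.imwrite('pics/c3.png',cv2.resize(b,(720,600)))
o=get_obs();print(o['tool_pos'],o['ee_rot'],o['width'],o['wrist_force'],o['time'])
E
```

```text
time: 3.55
tool_pos: [0.501, 0.1126, 0.14]
ee_rot: [3.141, 0.001, 2.824]
wrist_force: [-0.4, -0.5, 1.2]
width: 0.0944
[0.50018227 0.11256637 0.1385893 ] [ 3.14151333e+00 -8.10189266e-04  2.82424948e+00] 0.09397874290740917 [1.1780731  0.78159195 0.12197641] 3.6
```

View pics/c3.png

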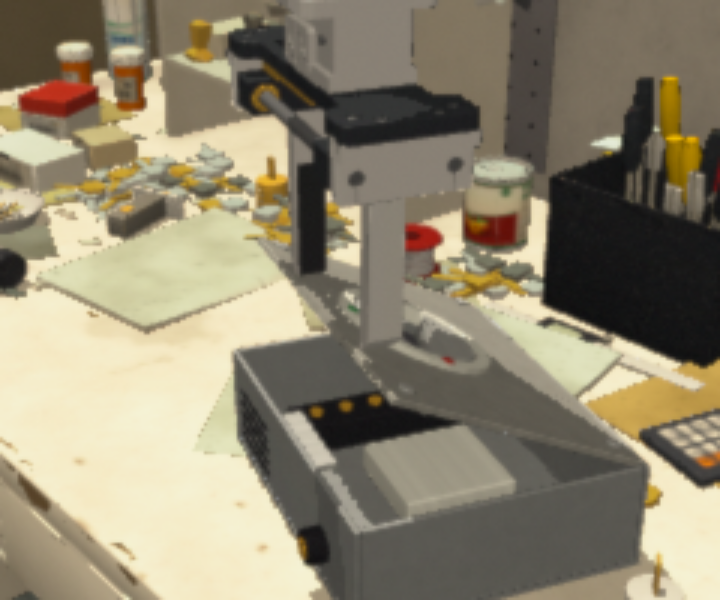

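The fingertips are on the upper face at about (380,340) in the crop, and the panel is following them down. I'll keep pushing.

```bash
python3 -m crank '[{"tx":0.2,"ty":0,"tz":0.8,"twist":0,"grip":1},{"tx":0.2,"ty":0,"tz":0.8,"twist":0,"grip":1},{"tx":0.2,"ty":0,"tz":0.8,"twist":0,"grip":1},{"tx":0.2,"ty":0,"tz":0.8,"twist":0,"grip":1},{"tx":0.2,"ty":0,"tz":0.8,"twist":0,"grip":1},{"tx":0.1,"ty":0,"tz":0.5,"twist":0,"grip":1},{"tx":0,"ty":0,"tz":0.3,"twist":0,"grip":1},{"tx":0,"ty":0,"tz":0.2,"twist":0,"grip":1}]'
```

```text
time: 4.6
tool_pos: [0.4903, 0.1157, 0.0894]
ee_rot: [-3.142, 0.0, 2.824]
wrist_force: [-0.6, 0.1, 1.6]
width: 0.0939
```

```bash
python3 -m crank '[{"tx":0,"ty":0,"tz":0.2,"twist":0,"grip":1},{"tx":0,"ty":0,"tz":0,"twist":0,"grip":1}]'; python3 -m crank '[{"tx":0,"ty":0,"tz":0.2,"twist":0,"grip":1},{"tx":0,"ty":0,"tz":0,"twist":0,"grip":1}]'
```

```text
time: 4.85
tool_pos: [0.4904, 0.1158, 0.0875]
ee_rot: [3.142, 0.0, 2.824]
wrist_force: [0.4, 0.7, -0.3]
width: 0.0943
time: 5.1
tool_pos: [0.4903, 0.1158, 0.0855]
ee_rot: [3.141, 0.0, 2.824]
wrist_force: [0.1, 0.7, 0.7]
width: 0.0942
```

```bash
python3 - <<'E'
from fit import *
p=cams.snapshot('scene');save(p,'scene4')
b=cv2.imread('pics/scene4.png')[150:360,230:470]
cv2.imwrite('pics/c4.png',cv2.resize(b,(720,600)))
o=get_obs();print(o['tool_pos'],o['wrist_force'],o['wrist_torque'],o['time'])
E
```

```text
[0.49033881 0.11578117 0.08551853] [0.58664819 1.33861655 1.44366315] [-0.02163631 -0.0215965   0.00259452] 5.15
```

View pics/c4.png

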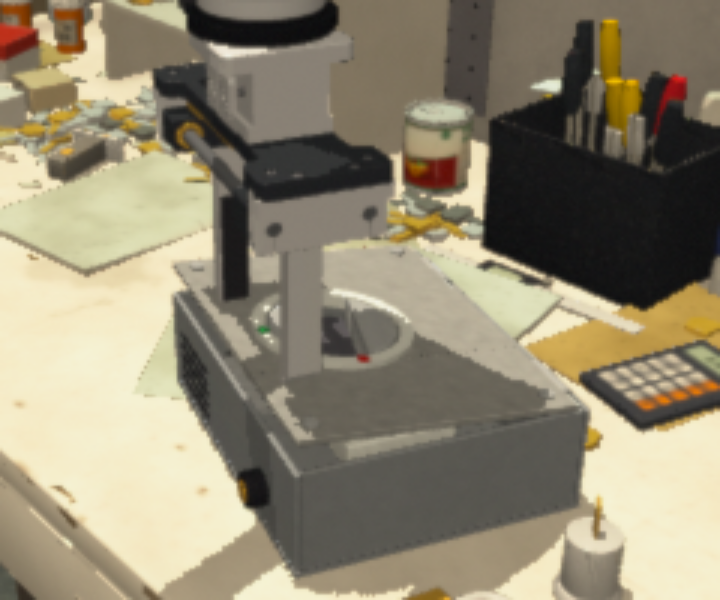

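```bash
python3 - <<'E'
from fit import *
np.set_printoptions(precision=1,suppress=True)
q=np.load('q.npy');p=cams.snapshot('scene');f=lambda X:(proj(p,X)-[230,150])*[3,600/210]
for a in(0,.05,.1,.15,.2):
    Q=[*q[:3],a];print(a,[f(P(Q,.162,y,.005)) for y in(.105,-.105)],'green',f(P(Q,.141,0,.009)),'red',f(P(Q,.099,-.042,.009)))
print('rim',f(H(q,-.085,-.105,.075)),f(H(q,-.085,.105,.075)),f(H(q,.085,-.105,.075)))
o=get_obs();ty=np.array([np.sin(o['ee_rot'][2]),-np.cos(o['ee_rot'][2]),0]);tx=np.array([np.cos(o['ee_rot'][2]),np.sin(o['ee_rot'][2]),0])
for d in(0,.008,.011): print(d,[f(o['tool_pos']-ty*.053+tx*e-[0,0,d]) for e in(-.008,.008)],f(o['tool_pos']-ty*.047-tx*.008-[0,0,d]))
b=cv2.imread('pics/scene4.png')[225:325,280:380]
cv2.imwrite('pics/c5.png',cv2.resize(b,(600,600),interpolation=cv2.INTER_CUBIC))
E
```

```text
0 [array([171.3, 285.2]), array([296.2, 470.1])] green [261.8 354. ] red [361.3 376.5]
0.05 [array([171.5, 274.2]), array([297.2, 457.1])] green [262.8 343.6] red [362.5 369. ]
0.1 [array([172.3, 263. ]), array([298.9, 443.9])] green [264.3 333. ] red [364.2 361.4]
0.15 [array([173.8, 251.7]), array([301.3, 430.4])] green [266.5 322.3] red [366.2 353.7]
0.2 [array([175.9, 240.3]), array([304.6, 416.8])] green [269.2 311.5] red [368.7 346. ]
rim [296.2 478. ] [171.6 291.9] [593.8 410. ]
0 [array([311.7, 396.7]), array([283.4, 402.6])] [307.5 391.1]
0.008 [array([311.6, 408.7]), array([283.4, 414.7])] [307.3 403. ]
0.011 [array([311.6, 413.2]), array([283.4, 419.2])] [307.3 407.5]
```

View pics/c5.png

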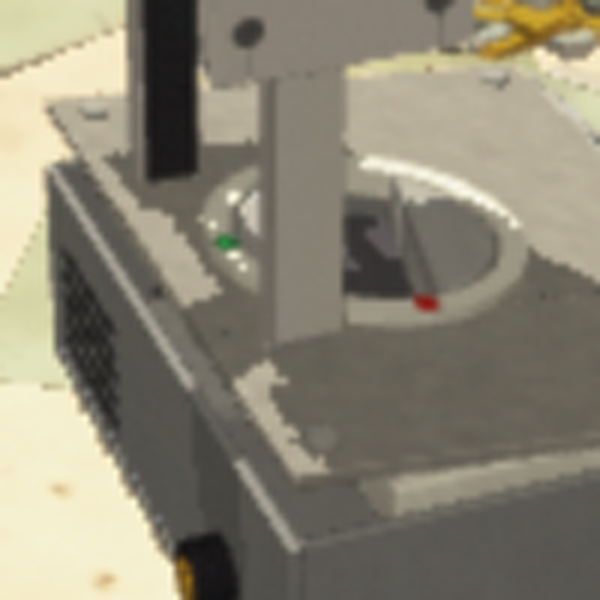

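The picture disagrees with the reported height: it shows the panel still open by about 0.1 rad. I'll take a fresh look.

```bash
python3 - <<'E'
from fit import *
np.set_printoptions(precision=3,suppress=True)
p=cams.snapshot('scene');save(p,'scene5');o=get_obs();print(o)
b=cv2.imread('pics/scene5.png')[150:360,230:470]
cv2.imwrite('pics/c6.png',cv2.resize(b,(720,600)))
E
```

```text
{'time': 5.25, 'joint_positions': array([ 0.119,  0.033,  1.647,  0.   ,  1.462, -1.134]), 'qvel': array([-0.001, -0.   ,  0.001, -0.001,  0.002, -0.   ]), 'joint_torque': array([ -0.019, -30.255, -28.834,  -0.   ,   0.087,  -0.001]), 'tool_pos': array([0.49 , 0.116, 0.086]), 'ee_rot': array([3.142, 0.   , 2.824]), 'wrist_force': array([ 0.201, -0.975, -0.66 ]), 'wrist_torque': array([-0.019, -0.005, -0.021]), 'width': 0.09404476634996103}
```

View pics/c6.png

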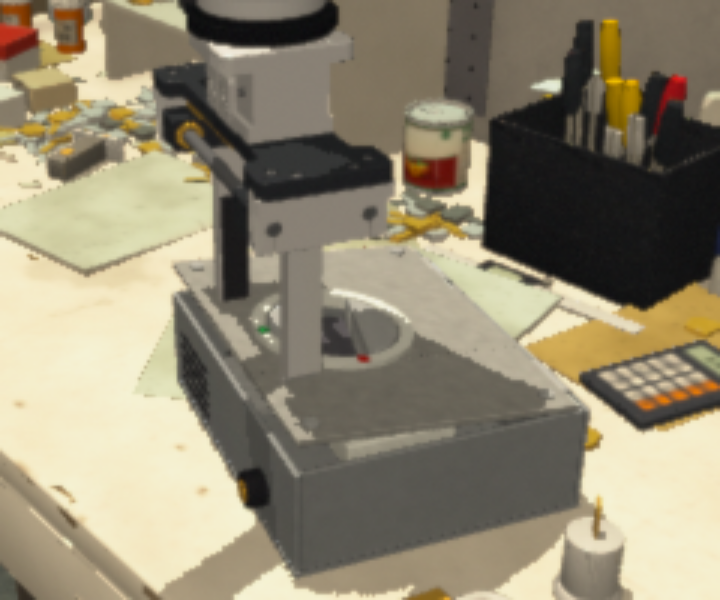

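```bash
python3 - <<'E'
from fit import *
np.set_printoptions(precision=1,suppress=True)
q=np.load('q.npy');p=cams.snapshot('scene')
poses=dict(scene0=((.202,.511,.1935),2.765),scene2=((.5082,.1098,.2194),2.823),scene3=((.5002,.1126,.1386),2.824),scene5=((.4903,.1158,.0855),2.824))
out=[]
for n,(X,y) in poses.items():
    im=cv2.imread(f'pics/{n}.png');X=np.array(X);ty=np.array([np.sin(y),-np.cos(y),0]);tx=np.array([np.cos(y),np.sin(y),0])
    big=cv2.resize(im,None,fx=4,fy=4,interpolation=cv2.INTER_CUBIC)
    for sg in(-1,1):
        c=[X+ty*sg*w+tx*e-[0,0,.011] for w,e in((.047,.008),(.047,-.008),(.0595,-.008),(.0595,.008))]
        pts=np.array([proj(p,k)*4+1.5 for k in c]).astype(int)
        cv2.polylines(big,[pts],True,(0,0,255),1)
    u,v=(proj(p,X)*4).astype(int);u=max(u,200);v=max(v,150)
    out.append(cv2.resize(big[v-150:v+150,u-200:u+200],(400,300)))
cv2.imwrite('pics/chk.png',np.vstack([np.hstack(out[:2]),np.hstack(out[2:])]))
E
```

```text
(no output)
```

View pics/chk.png

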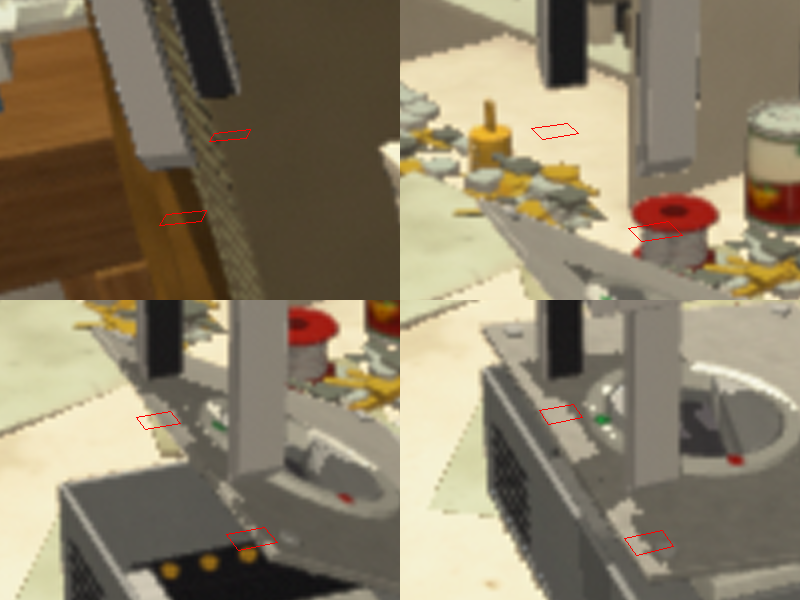

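```bash
python3 - <<'E'
from fit import *
p=cams.snapshot('top');X=np.array((.202,.511,.1935));y=2.765
im=cv2.imread('pics/top0.png');big=cv2.resize(im,None,fx=4,fy=4,interpolation=cv2.INTER_CUBIC)
ty=np.array([np.sin(y),-np.cos(y),0]);tx=np.array([np.cos(y),np.sin(y),0])
for sg in(-1,1):
    c=[X+ty*sg*w+tx*e-[0,0,.011] for w,e in((.047,.008),(.047,-.008),(.0595,-.008),(.0595,.008))]
    cv2.polylines(big,[np.array([proj(p,k)*4+1.5 for k in c]).astype(int)],True,(0,0,255),2)
print(proj(p,X))
cv2.imwrite('pics/chk2.png',big[1320:1920,0:800])
E
```

```text
[138.94425721 455.64938885]
```

View pics/chk2.png

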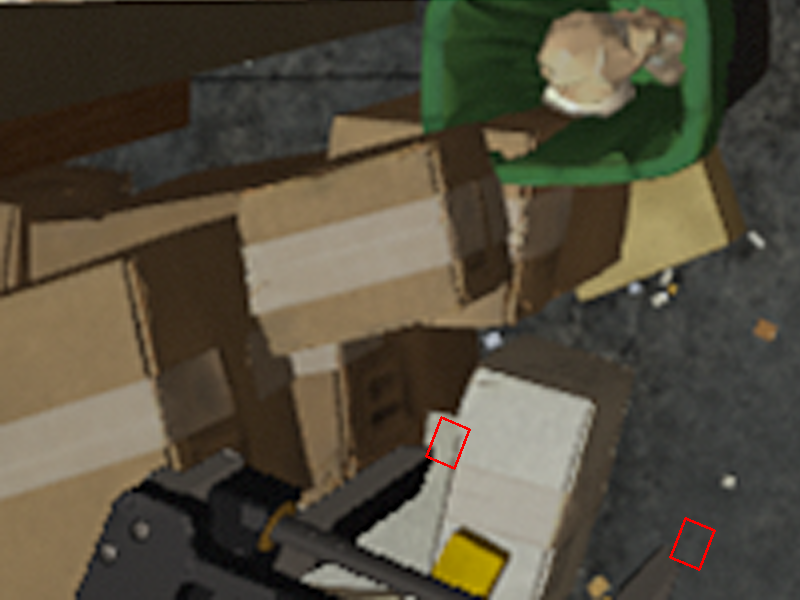

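In every picture (four scene views and the first top view) the fingertips sit about 22–25 mm higher than the reported TCP implies. The panel angle agrees with that. So I'll trust the pictures and the contact force for height, and keep pushing in small steps.

```bash
python3 -m crank '[{"tx":0.1,"ty":0,"tz":0.4,"twist":0,"grip":1},{"tx":0.1,"ty":0,"tz":0.4,"twist":0,"grip":1},{"tx":0,"ty":0,"tz":0.3,"twist":0,"grip":1},{"tx":0,"ty":0,"tz":0,"twist":0,"grip":1}]'; python3 -m crank '[{"tx":0,"ty":0,"tz":0.2,"twist":0,"grip":1},{"tx":0,"ty":0,"tz":0,"twist":0,"grip":1}]';python3 -m crank '[{"tx":0,"ty":0,"tz":0.2,"twist":0,"grip":1},{"tx":0,"ty":0,"tz":0,"twist":0,"grip":1}]'
```

```text
time: 5.85
tool_pos: [0.4879, 0.1164, 0.074]
ee_rot: [-3.141, -0.001, 2.824]
wrist_force: [-0.1, -0.7, -0.3]
width: 0.0939
time: 6.1
tool_pos: [0.4882, 0.1164, 0.0723]
ee_rot: [-3.141, -0.0, 2.824]
wrist_force: [0.3, -0.7, -0.0]
width: 0.0936
time: 6.35
tool_pos: [0.4883, 0.1164, 0.0704]
ee_rot: [-3.142, -0.0, 2.824]
wrist_force: [0.6, 0.2, -0.7]
width: 0.094
```

```bash
python3 -m crank '[{"tx":0,"ty":0,"tz":0.2,"twist":0,"grip":1},{"tx":0,"ty":0,"tz":0,"twist":0,"grip":1}]';python3 -m crank '[{"tx":0,"ty":0,"tz":0.1,"twist":0,"grip":1},{"tx":0,"ty":0,"tz":0,"twist":0,"grip":1}]'
python3 - <<'E'
from fit import *
p=cams.snapshot('scene');save(p,'scene7')
b=cv2.imread('pics/scene7.png')[150:360,230:470]
cv2.imwrite('pics/c7.png',cv2.resize(b,(720,600)))
o=get_obs();print(o['tool_pos'],o['wrist_force'],o['joint_torque'],o['time'])
E
```

```text
time: 6.6
tool_pos: [0.4885, 0.1164, 0.0693]
ee_rot: [3.141, 0.0, 2.824]
wrist_force: [-1.7, 0.5, 4.2]
width: 0.0941
time: 6.85
tool_pos: [0.4885, 0.1164, 0.0693]
ee_rot: [3.141, 0.001, 2.824]
wrist_force: [-3.1, -0.8, 9.2]
width: 0.0938
[0.48854115 0.11645213 0.06929805] [-4.11708039 -0.21646816  9.27294794] [-2.13293158e-01 -2.62105089e+01 -2.62599045e+01  5.26702870e-02
 -1.22305814e+00 -2.55104236e-02] 6.9
```

View pics/c7.png

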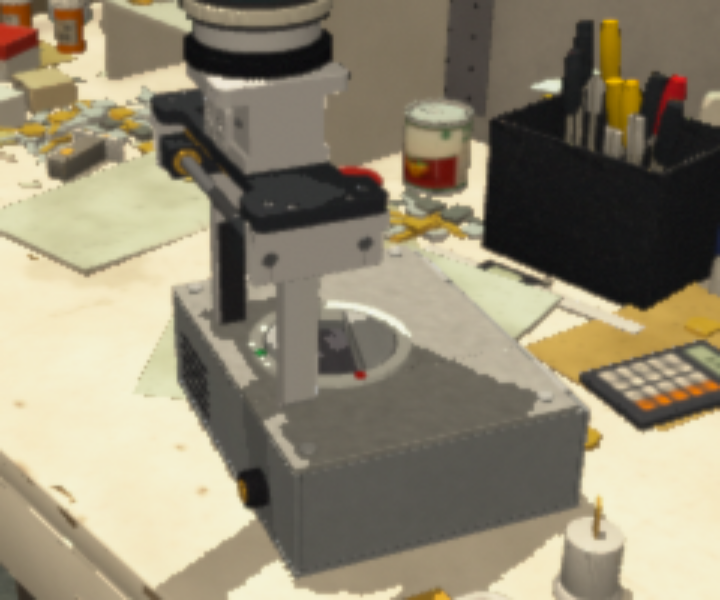

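The panel is seated. Force appears at reported z = 0.0693, which puts the tip at 0.080, so the tip is 11 mm above the reported TCP. The dots match the shut position to within 2 px. I'll give it one firmer push, then lift, move over the slot, narrow the fingers and turn to line up.

```bash
python3 -m crank '[{"tx":0,"ty":0,"tz":0.2,"twist":0,"grip":1},{"tx":0,"ty":0,"tz":0,"twist":0,"grip":1}]';python3 -m crank '[{"tx":0,"ty":0,"tz":-2.5,"twist":0,"grip":1},{"tx":0,"ty":0,"tz":-2,"twist":0,"grip":1},{"tx":-2.2,"ty":0,"tz":0,"twist":0,"grip":0.4},{"tx":-2.16,"ty":0,"tz":0,"twist":0,"grip":0.4},{"tx":0,"ty":0,"tz":0,"twist":8.2,"grip":0.4},{"tx":0,"ty":0,"tz":0,"twist":8.2,"grip":0.4},{"tx":0,"ty":0,"tz":0,"twist":0,"grip":0.4},{"tx":0,"ty":0,"tz":0,"twist":0,"grip":0.4}]'
cat > look.py <<'E'
from fit import *
import sys
def look(n,a=0):
    q=np.load('q.npy');Q=[*q[:3],a]
    o=get_obs();X=o['tool_pos'];y=o['ee_rot'][2];w=o['width']/2
    p=cams.snapshot('scene');save(p,n)
    big=cv2.resize(cv2.imread(f'pics/{n}.png')[190:310,270:420],(800,640),interpolation=cv2.INTER_CUBIC)
    pr=lambda P_:((proj(p,P_)-[270,190]+.5)*[800/150,640/120]).astype(int)
    ty=np.array([np.sin(y),-np.cos(y),0]);tx=np.array([np.cos(y),np.sin(y),0])
    for sg in(-1,1):
        c=[X+ty*sg*k+tx*e+[0,0,.0107] for k,e in((w,.008),(w,-.008),(w+.0125,-.008),(w+.0125,.008))]
        cv2.polylines(big,[np.array([pr(k) for k in c])],True,(0,0,255),1)
    for r in(.046,.0375):
        c=[P(Q,.099+r*np.cos(t),r*np.sin(t),.009) for t in np.linspace(0,6.28,40)]
        cv2.polylines(big,[np.array([pr(k) for k in c])],True,(255,0,0),1)
    cv2.imwrite(f'pics/{n}z.png',cv2.resize(big,(750,600)));print(X,o['ee_rot'],o['width'],o['wrist_force'],o['wrist_torque'],o['time'])
look(sys.argv[1])
E
python3 look.py s8
```

```text
time: 7.15
tool_pos: [0.4886, 0.1164, 0.0692]
ee_rot: [3.141, 0.001, 2.824]
wrist_force: [-7.2, -0.8, 16.5]
width: 0.0937
time: 8.15
tool_pos: [0.5297, 0.1028, 0.1103]
ee_rot: [-3.142, -0.0, 2.54]
wrist_force: [0.7, -0.4, 0.4]
width: 0.0387
[0.52972804 0.10281528 0.11031351] [-3.14152116e+00 -1.62292415e-04  2.53991204e+00] 0.03872110164005995 [ 0.66781744 -0.38990447  0.38460259] [-0.03653779  0.03965185  0.01656601] 8.15
```

View pics/s8z.png

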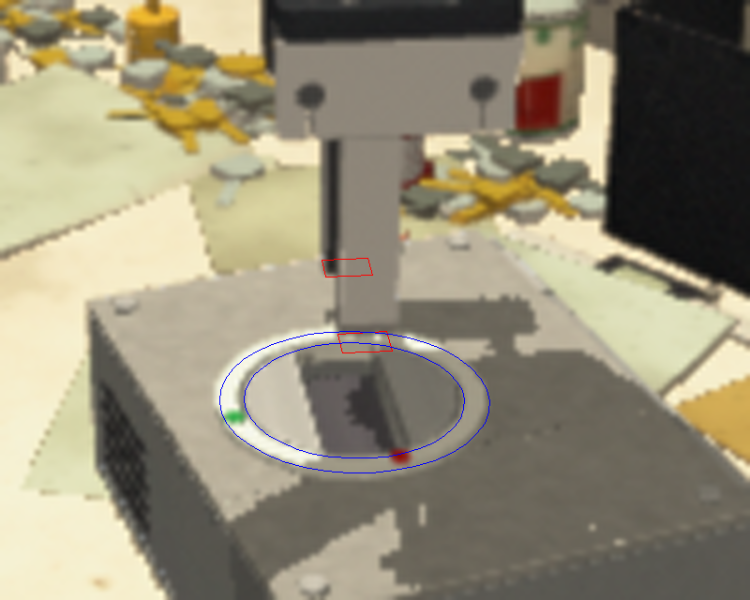

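```bash
python3 - <<'E'
from fit import *
im=cv2.imread('pics/s8.png')[205:285,310:375]
cv2.imwrite('pics/s8y.png',cv2.resize(im,(487,600),interpolation=cv2.INTER_NEAREST))
o=get_obs();p=cams.snapshot('scene');X=o['tool_pos'];y=o['ee_rot'][2];w=o['width']/2
ty=np.array([np.sin(y),-np.cos(y),0]);tx=np.array([np.cos(y),np.sin(y),0])
for sg in(-1,1):
  for k in(w,w+.006,w+.0125):print(sg,k,[np.round((proj(p,X+ty*sg*k+tx*e+[0,0,.0107])-[310,205]+.5)*7.5) for e in(-.008,.008)])
E
```

```text
-1 0.018778937584800336 [array([280., 383.]), array([207., 387.])]
-1 0.024778937584800334 [array([284., 397.]), array([210., 400.])]
-1 0.03127893758480034 [array([288., 412.]), array([213., 416.])]
1 0.018778937584800336 [array([259., 302.]), array([189., 305.])]
1 0.024778937584800334 [array([255., 289.]), array([186., 292.])]
1 0.03127893758480034 [array([252., 276.]), array([183., 279.])]
```

View pics/s8y.png

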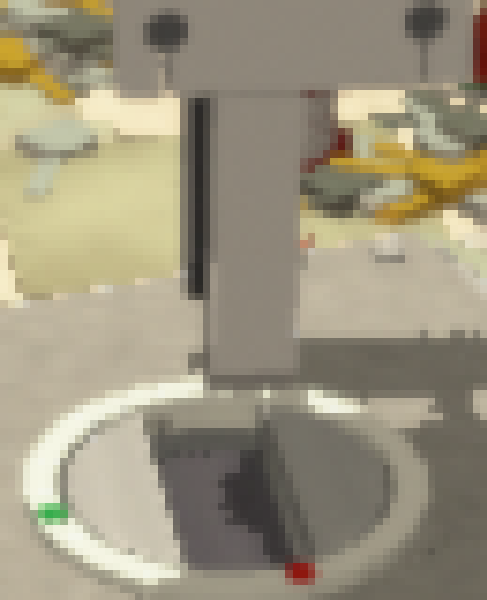

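```bash
python3 -m crank '[{"tx":0,"ty":0,"tz":1.5,"twist":0,"grip":0.3},{"tx":0,"ty":0,"tz":1.4,"twist":0,"grip":0.3},{"tx":0,"ty":0,"tz":0,"twist":0,"grip":0.3}]'
python3 look.py s9; python3 - <<'E'
import cv2
im=cv2.imread('pics/s9.png')[205:285,300:380]
cv2.imwrite('pics/s9y.png',cv2.resize(im,(600,600),interpolation=cv2.INTER_CUBIC))
E
```

```text
time: 8.62
tool_pos: [0.5281, 0.1027, 0.079]
ee_rot: [-3.139, -0.004, 2.538]
wrist_force: [-0.0, -1.0, -1.1]
width: 0.0282
[0.52807347 0.10266234 0.07897075] [-3.13861916 -0.00372638  2.53809698] 0.028238902463536577 [-0.01244257 -0.98787304 -1.0641438 ] [-0.01377832 -0.03381349  0.03963143] 8.625
```

View pics/s9z.png

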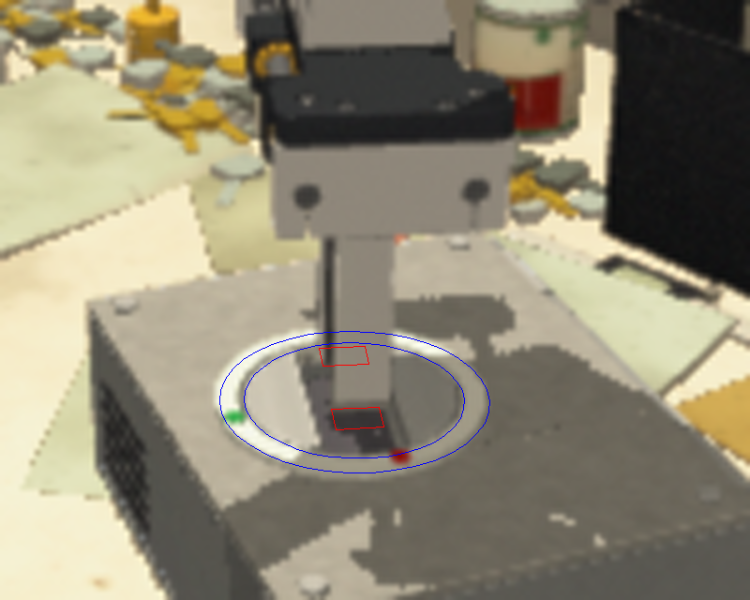

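View pics/s9y.png

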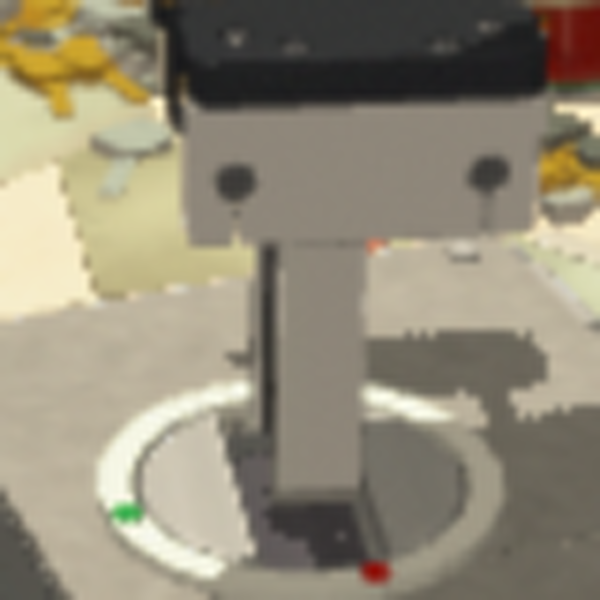

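```bash
python3 -m crank '[{"tx":0,"ty":-0.3,"tz":0,"twist":0,"grip":0.3},{"tx":0,"ty":0,"tz":0.5,"twist":0,"grip":0.3},{"tx":0,"ty":0,"tz":0.4,"twist":0,"grip":0.3},{"tx":0,"ty":0,"tz":0,"twist":0,"grip":0.3}]'; python3 -m crank '[{"tx":0,"ty":0,"tz":0.4,"twist":0,"grip":0.3},{"tx":0,"ty":0,"tz":0.35,"twist":0,"grip":0.3},{"tx":0,"ty":0,"tz":0,"twist":0,"grip":0.3}]'
python3 look.py s10; python3 - <<'E'
import cv2
im=cv2.imread('pics/s10.png')[205:285,300:380]
cv2.imwrite('pics/s10y.png',cv2.resize(im,(600,600),interpolation=cv2.INTER_CUBIC))
E
```

```text
time: 9.18
tool_pos: [0.5278, 0.1003, 0.0721]
ee_rot: [-3.141, -0.001, 2.538]
wrist_force: [-1.1, -0.3, -0.3]
width: 0.028
time: 9.55
tool_pos: [0.5277, 0.1003, 0.0646]
ee_rot: [-3.141, -0.001, 2.538]
wrist_force: [0.3, -1.2, 0.9]
width: 0.0283
[0.52773767 0.10034774 0.06455688] [-3.14105810e+00 -7.71025481e-04  2.53793707e+00] 0.028332644257654332 [ 0.28431619 -1.18769987  0.87948565] [-0.01862246 -0.00886714 -0.01401851] 9.55
```

View pics/s10y.png

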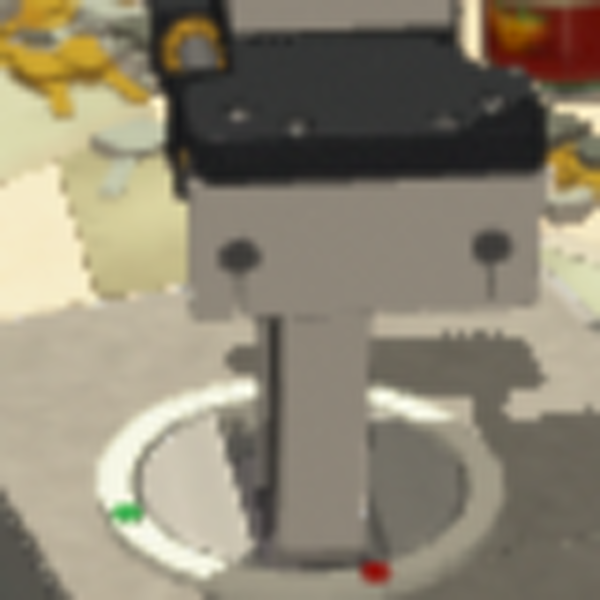

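The tips are in the slot about 9 mm deep, with no contact force. Now I'll turn clockwise, which is positive twist with the tool pointing down.

```bash
python3 -m crank '[{"tx":0,"ty":0.1,"tz":0.2,"twist":5,"grip":0.3},{"tx":0,"ty":0.1,"tz":0,"twist":8,"grip":0.3},{"tx":0,"ty":0,"tz":0,"twist":8,"grip":0.3},{"tx":0,"ty":0,"tz":0,"twist":8,"grip":0.3},{"tx":0,"ty":0,"tz":0,"twist":8,"grip":0.3}]'
python3 look.py s11
```

```text
time: 10.22
tool_pos: [0.5273, 0.1037, 0.0632]
ee_rot: [-3.139, -0.004, 1.889]
wrist_force: [-5.8, 3.7, 3.2]
width: 0.0285
[0.52728319 0.10366808 0.06321295] [-3.13851038 -0.00434368  1.88855346] 0.02847193722105839 [-5.77017925  3.72513317  3.17752937] [0.69062269 0.93662864 0.11011481] 10.225
```

View pics/s11z.png

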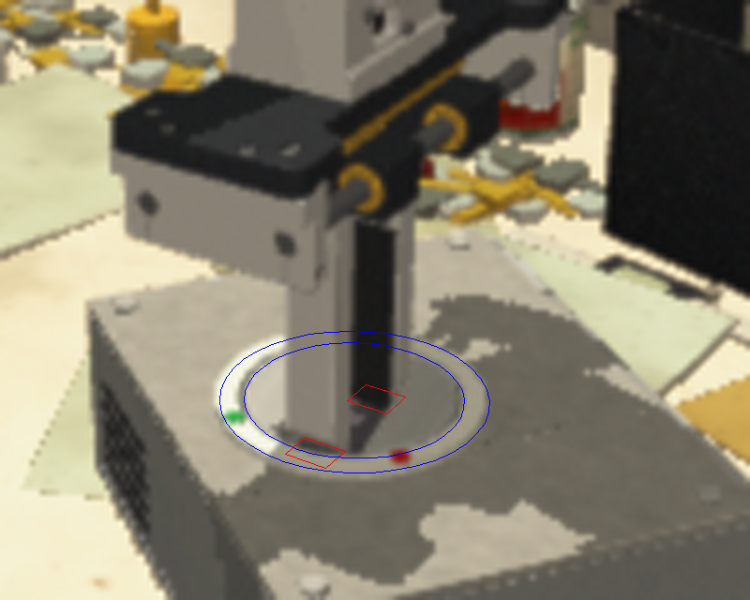

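```bash
python3 -m crank '[{"tx":0.1,"ty":-0.1,"tz":0,"twist":8,"grip":0.3},{"tx":0,"ty":0,"tz":0,"twist":8,"grip":0.3},{"tx":0,"ty":0,"tz":0,"twist":8,"grip":0.3}]'; python3 -m crank '[{"tx":0,"ty":0,"tz":0,"twist":6,"grip":0.3},{"tx":0,"ty":0,"tz":0,"twist":4,"grip":0.3}]'
python3 look.py s12
```

```text
time: 10.65
tool_pos: [0.5269, 0.1047, 0.0633]
ee_rot: [-3.139, -0.004, 1.47]
wrist_force: [-2.5, 4.8, 1.7]
width: 0.0282
time: 10.9
tool_pos: [0.5268, 0.1052, 0.0633]
ee_rot: [-3.138, -0.004, 1.297]
wrist_force: [-3.6, 5.0, 1.4]
width: 0.028
[0.52681292 0.10520683 0.06331105] [-3.13803873 -0.00408144  1.29748472] 0.028024726702948425 [-3.55730232  4.97101195  1.36711144] [0.9843928  0.67416802 0.13177376] 10.9
```

View pics/s12z.png

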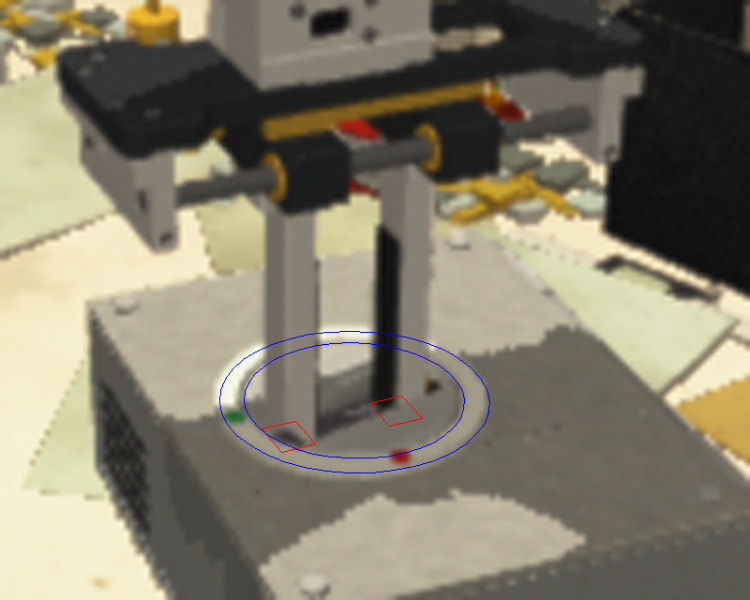

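```bash
python3 -m crank '[{"tx":0,"ty":0,"tz":0,"twist":4,"grip":0.3},{"tx":0,"ty":0,"tz":0,"twist":4,"grip":0.3},{"tx":0,"ty":0,"tz":0,"twist":0,"grip":0.3}]'; python3 -c "
from bench import get_obs;o=get_obs();print(o['wrist_torque'],o['ee_rot'])"; python3 -m crank '[{"tx":0,"ty":0,"tz":0,"twist":3,"grip":0.3},{"tx":0,"ty":0,"tz":0,"twist":0,"grip":0.3}]';python3 -c "
from bench import get_obs;o=get_obs();print(o['wrist_torque'],o['ee_rot'])"; python3 -m crank '[{"tx":0,"ty":0,"tz":0,"twist":3,"grip":0.3},{"tx":0,"ty":0,"tz":0,"twist":0,"grip":0.3}]';python3 -c "
from bench import get_obs;o=get_obs();print(o['wrist_torque'],o['ee_rot'])"
```

```text
time: 11.32
tool_pos: [0.5269, 0.1055, 0.0634]
ee_rot: [-3.137, -0.004, 1.16]
wrist_force: [-3.0, 7.0, 1.5]
width: 0.0279
[1.08764568 0.6848679  0.09760315] [-3.13744652 -0.00415582  1.15995886]
time: 11.58
tool_pos: [0.5269, 0.1057, 0.0634]
ee_rot: [-3.137, -0.004, 1.108]
wrist_force: [-3.2, 6.1, 0.9]
width: 0.0282
[1.12006887 0.57090553 0.06783325] [-3.13722974 -0.00425537  1.10776306]
time: 11.82
tool_pos: [0.527, 0.1058, 0.0634]
ee_rot: [-3.137, -0.004, 1.055]
wrist_force: [-3.1, 6.2, 2.0]
width: 0.0282
[1.20742136 0.54508653 0.09558566] [-3.13708948 -0.00429454  1.05542547]
```

```bash
cat > t.py <<'E'
from bench import get_obs
o=get_obs();print('T',o['wrist_torque'].round(2),o['ee_rot'][2].round(3))
E
for i in 1; do python3 -m crank '[{"tx":0,"ty":0,"tz":0,"twist":3,"grip":0.3},{"tx":0,"ty":0,"tz":0,"twist":0,"grip":0.3}]'; python3 t.py; done
python3 -m crank '[{"tx":0,"ty":0,"tz":0,"twist":3,"grip":0.3},{"tx":0,"ty":0,"tz":0,"twist":0,"grip":0.3}]'; python3 t.py
python3 look.py s13
```

```text
time: 12.08
tool_pos: [0.5272, 0.106, 0.0634]
ee_rot: [-3.137, -0.004, 1.004]
wrist_force: [-2.1, 7.1, 2.0]
width: 0.0283
T [1.28 0.5  0.45] 1.004
time: 12.32
tool_pos: [0.5275, 0.106, 0.0635]
ee_rot: [-3.138, -0.004, 0.955]
wrist_force: [-1.0, 6.4, 1.1]
width: 0.0283
T [1.22 0.4  1.4 ] 0.955
[0.52748294 0.1059609  0.06346934] [-3.1378571  -0.00426379  0.95488351] 0.028313697142229626 [-1.001326    6.36713334  1.12180276] [1.21956161 0.4004426  1.40290401] 12.325
```

View pics/s13z.png

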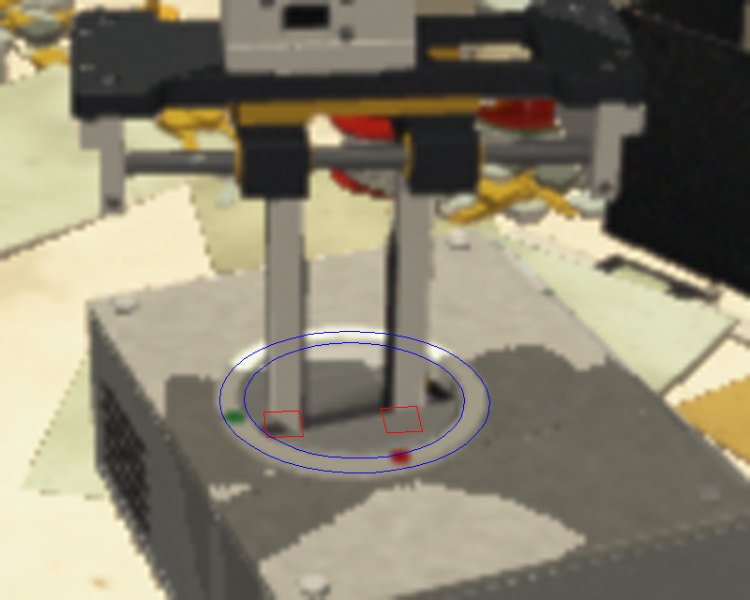

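The torque jumped from 0.1 to 1.4 N·m near the angle expected for the stop. I'll back the tips off the walls, lift out and retreat so the top camera can see.

```bash
python3 -m crank '[{"tx":0,"ty":0,"tz":0,"twist":-6,"grip":0.3},{"tx":0,"ty":0,"tz":0,"twist":-6,"grip":0.3},{"tx":0,"ty":0,"tz":0,"twist":0,"grip":0.3}]'; python3 t.py
python3 -m crank '[{"tx":0,"ty":0,"tz":-1,"twist":0,"grip":0.3},{"tx":0,"ty":0,"tz":-2,"twist":0,"grip":0.3},{"tx":0,"ty":0,"tz":-5,"twist":0,"grip":0.3},{"tx":0,"ty":0,"tz":-5,"twist":0,"grip":0.3},{"tx":0,"ty":0,"tz":0,"twist":0,"grip":0.3}]'; python3 t.py
```

```text
time: 12.75
tool_pos: [0.5282, 0.1031, 0.0633]
ee_rot: [3.142, -0.001, 1.158]
wrist_force: [0.1, 0.6, -0.5]
width: 0.0281
T [0.18 0.05 0.07] 1.158
time: 13.38
tool_pos: [0.531, 0.1024, 0.1997]
ee_rot: [3.131, -0.005, 1.158]
wrist_force: [-0.1, -0.4, -0.4]
width: 0.0282
T [-0.02  0.11 -0.02] 1.158
```

```bash
python3 -m crank '[{"tx":4,"ty":-3.5,"tz":0,"twist":0,"grip":0.3},{"tx":4,"ty":-3.5,"tz":0,"twist":0,"grip":0.3},{"tx":4,"ty":-3.5,"tz":0,"twist":0,"grip":0.3},{"tx":4,"ty":-3.5,"tz":0,"twist":0,"grip":0.3},{"tx":4,"ty":-3.5,"tz":0,"twist":0,"grip":0.3},{"tx":4,"ty":-3.5,"tz":0,"twist":0,"grip":0.3},{"tx":0,"ty":0,"tz":0,"twist":0,"grip":0.3}]'
python3 - <<'E'
from fit import *
np.set_printoptions(precision=1,suppress=True)
q=np.load('q.npy');Q=[*q[:3],0]
ims=[]
for n,(v,u,h,w) in dict(top=(160,310,150,200),scene=(205,275,150,200)).items():
    p=cams.snapshot(n);save(p,n+'f');ims.append(cv2.resize(cv2.imread(f'pics/{n}f.png')[v:v+h,u:u+w],(800,600),interpolation=cv2.INTER_CUBIC));cv2.imwrite(f'pics/{n}fz.png',ims[-1])
    f=lambda X:(proj(p,X)-[u,v]+.5)*4
    print(n,'green',f(P(Q,.141,0,.009)),'red',f(P(Q,.099,-.042,.009)),'free corners',f(P(Q,.162,.105,.005)),f(P(Q,.162,-.105,.005)))
    for k in('screwdriver','padlock','cylinder'):
        for r in cams.outline_of(p,k)[:1]: print(k,r['centre'],r['conf'])
E
```

```text
time: 14.25
tool_pos: [0.4296, 0.4089, 0.1915]
ee_rot: [-3.14, 0.002, 1.163]
wrist_force: [-0.7, -0.0, -0.4]
width: 0.0279
top green [287.9 426.2] red [402.9 364.4] free corners [ 54.2 403.8] [498.1 538.4]
screwdriver [313.2, 213.5] 0.69
padlock [469.4, 277.2] 0.57
cylinder [471.5, 236.2] 0.7
scene green [171.1 277.6] red [303.8 309.1] free corners [ 50.4 181.3] [217.  440.2]
padlock [375.3, 373.9] 0.83
cylinder [429.8, 348.3] 0.65
```

View pics/topfz.png

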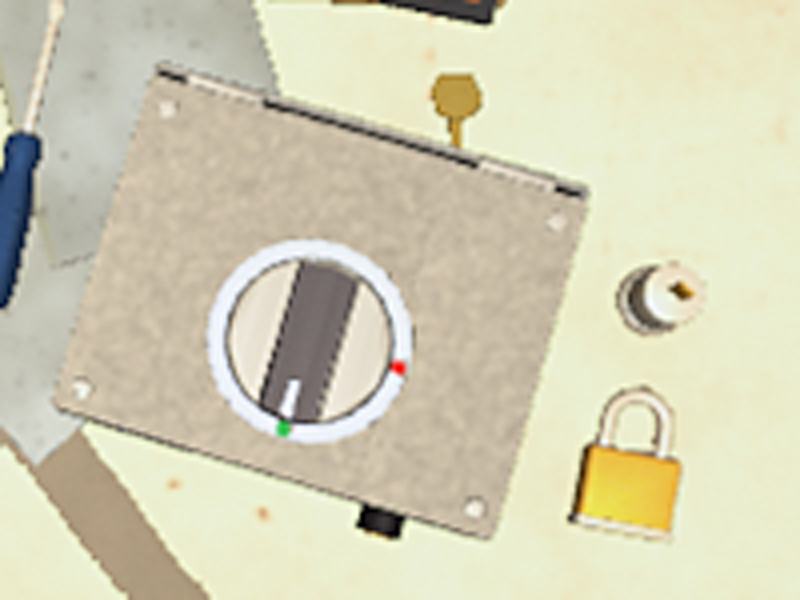

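View pics/scenefz.png

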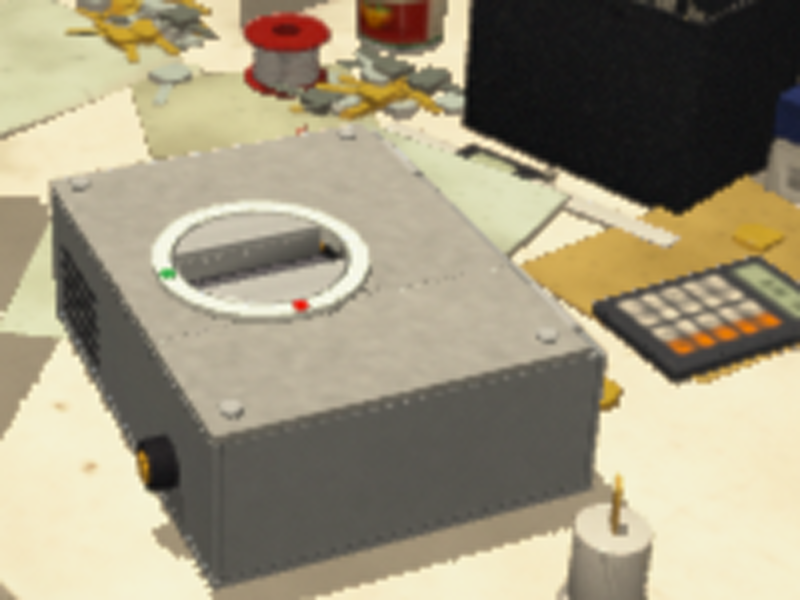

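The panel is flush. The slot axis (15.2° off vertical in the top view) matches the direction to the green dot (16.3°), so the mark is on green. The bystanders haven't moved and the hand is clear, so I'm handing in.

```bash
python3 -c "
from bench import ticket;print(ticket.close_job())"
```

```text
the job is handed in; nothing more can be done
None
```

The panel is shut and locked, and I handed the job in at about 14.6 s of the 43 s allowed. No verdict came back.

**What I did:** I pushed the panel shut with both open fingertips on its upper face until it seated, at about 16 N. I then put both tips, slightly apart, into the slot. Turning clockwise took about 0.1 N·m until the fastener reached its stop, where the torque rose to 1.4 N·m. I backed off, lifted out and moved the hand away.

**Last checks:**
- **Panel:** it lies flush on the rim in both camera views.
- **Fastener:** the white mark points at the green dot; the slot and dot directions agree within about 1°.
- **Bystanders:** the padlock, screwdriver and lock cylinder are where they were, to within a few pixels.
- **Hand:** it is clear of everything, with no contact force.

**Disagreements:**
- **Fingertip height:** the fingertips were not 11 mm ahead of the reported TCP. The pictures and the contact with the panel put them about 11 mm behind it instead, so I set heights from those. Even so, one finger still looked several millimetres off in the pictures, and I did not resolve that.
- **Refused call:** my first move call was refused because each row needs all five keys. Nothing moved.

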